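# Set the stop of a vegetable cutting guide

### The arm

A 7-joint arm with a two-finger parallel gripper is mounted at the origin on a cart in front of the work surface, level with it; the furniture and walls round the work are solid. World frame = base frame: x ahead of the robot, y to its left, z up, the work surface at z = 0. Lengths are in m, angles in rad, forces in N, time in s.
With the tool pointing down it reaches from about 0.35 to 0.9 m from the base axis. Payload 8.1 kg.
Tool frame: the origin (TCP) lies midway between the tips of the shut fingers; the grasp point (between the pads) lies arm.grasp_offset behind it (arm.grasp_offset is the distance from the TCP to the grasp point, in m); z points along the fingers, y is the line along which they close (so a half turn about z gives the same grasp; the last joint's range is limited). The gripper opens to 92 mm and grips with 3 to 60 N. Pads are 19 mm wide; open, the fingers measure 130 mm over their backs; the gripper's body (75 mm by 190 mm) begins 47 mm behind the grasp point.
Start: joints at [1.158, 0.434, 0.025, 1.573, -0.012, 1.134, -0.075], TCP at [0.191, -0.595, 0.2] pointing down, gripper open.
Joint ranges: [-2.62, 2.62], [-0.44, 2.09], [-1.27, 1.32], [0.08, 2.57], [-1.32, 4.46], [0.12, 2], [-2.74, 2.74]. Speed limits (rad/s): [2.22, 2.22, 3.01, 3.01, 3.14, 3.14, 3.14].

### API

Orientations are given as a rotation vector (axis times angle).
In Python, from cell import observe, imaging, arm gives the robot as it stands.
- The arm moves only by the tool apply_moves, never from a script. Its argument "commands" is a list of rows, each a list of 5 numbers: the opening in per cent of the stroke, from 0 (shut) to 100 (fully open), then the shift along the world's x, y, z in units of 0.06 m (1.0 is 0.06 m), then the turn about the world's z in units of 0.5 rad (1.0 is 0.5 rad). A call has 1 to 12 rows; each row shifts and turns the commanded pose from where the row before left it; what a row does not reach is not made up. A row lasts 1/8 s, in which the tool goes at most 62.5 mm and 10.7 degrees, less where a joint would pass 70% of its speed; a pose out of reach is approached as far as the arm can. A call with a number of a shift or a turn outside -1 to 1 is refused whole. A call with a gripper value outside its range is refused whole. The fingers move at their own pace and stop on an object; "newtons" is the grip in N (left out, the last holds). Time passes only in rows, so rows that do not move let the fingers close. It gives the time, the measured TCP pose, the force, the opening and the grip force at its end, in the units of the state.
- observe(): the state, without advancing time (a new reading comes with each control period).
- imaging.get_image(name): name is "scene" or "top"; returns (picture, depth): 480x640x3 uint8, red, green, blue; 480x640 float32, m along the optical axis (not along the pixel's ray), 0 where there is no reading.
- imaging.camera_params(name): a dict with "camera_matrix" (3x3 intrinsics, pixels), "origin" and "rotation" of the camera in the world. Camera axes: x right, y up, looking along -z (the intrinsics and any distortion apply to the point x, -y, -z); pixel columns grow to the right and rows downward; lengths in m; the calibration is good to about 2 mm. A picture is of the moment at which its call begins. camera_params takes no time and is no camera call.
- arm.sign_off(): hands the job in; it is judged then, once.
The state is a dict: "clock": time; "joints": joint angles; "dq": joint speeds; "joint_efforts": joint torques, N m; "position": TCP position; "ee_rot": TCP orientation; "force": force on the tool from outside, world axes, zero at the start; "ft_torque": the same for the moment, N m; "width": opening from 0.0 (shut) to 1.0 (fully open); "gripper_force": force on a finger pad.
Only numpy, scipy, OpenCV 4.12 (cv2) and the standard library are available. Lean on these libraries where they do the work, as an engineer would, in place of code of your own. Each camera call takes 0.05 s, during which the arm holds its last target. There are 200 camera calls.

### The job

Set up the vegetable cutting guide: turn its angle dial until the yellow pointer reads zero (the red tick), then, with the orange cam lever still open, push the sprung sliding stop out until its yellow pointer is at the red length mark. Keep holding the stop exactly there and squeeze the orange lever fully shut against the leg, one finger on the lever and one on the leg's black ribbed pad opposite. Finish still holding that pinch, stop at the mark; leave the things round the guide where they are.

Things in the scene. Friction and masses are not known exactly. Their poses are not given: they have to be found in the camera images.
- guide: Fixed cutting guide, mm: white board x -77 to 58, y -215 to 205, top z 14. Origin on the worktop; its y runs along the long side, x away from the robot (yaw within 0.25). Aluminium housing x -25 to 25, y 2 to 197, top z 45, dial on it at (0, 130). The leg comes out of its -y end along x = 0 and moves toward -y. The strip x < -25 is the empty vegetable lane with a scale.
- angle_dial (a joint): Dial: black disc 66 mm wide with a grey grip bar 50 long, 14 wide, z 54 to 86 mm above the worktop, and a yellow pointer. rad, counter-clockwise from above positive, -1.5 to 1.5; 0 when bar and pointer lie along the guide's x, the pointer toward -x at the red zero tick. Starts at 0.45 to 1.25. Stays where it is left (friction 0.04 N m).
- dial_grip (a point): Point on the dial's axis inside the grip bar, 72.5 mm above the worktop; fixed place on the guide (0, 130 mm). Wall cabinets hang behind the guide, undersides about 0.45 m above the worktop, fronts about 0.62 m ahead of the robot: keep the wrist clear of them.
- stop_leg (a joint): Slide of the leg, m, grows as the stop is pushed out (guide -y), 0 to 0.12. A spring pulls it home to 0 with about 2.5 N at 0 and 5.5 N at 0.12: let go, it goes back. Starts at 0.
- leg_head: Head of the leg, mm. Origin at worktop height, axes as the guide's; at leg value q at (0, -50 - q) in the guide. Black grip block x -9 to 5, y -24 to 36, z 17 to 85, grip pad on its -x side. Aluminium stop plate across it: x -62 to 56, y -31 to -24, z 17 to 75: fingers set down between plate and housing (75 free at q = 0) push the stop out by its inner face y = -24.
- grip_pad: Black rubber pad with grey ribs on the -x side of the leg head, one side of the pinch: 52 mm long in y, 46 mm high (z 37 to 83 mm above the worktop), face at x = -13 mm of the leg head; it gives up to 2 mm under 1.5 to 4.5 N. Origin on its back, mid height, at (-8, 4, 60) mm of the leg head.
- leg_grip (a point): Point on the leg head at its (0, 0, 65 mm): mid of the final pinch, which is 23 to 25 mm wide along the guide's x (from the pad at x -13 mm to x +12 mm of the shut lever).
- cam_lever (a joint): Cam lever, rad: 0 shut flat along the leg, 0.40 fully open. Vertical pivot at (9, 30) mm of the leg head; it points toward the stop plate, its free end swings out to +x. Stays where left; about 3 N at the free end moves it. Starts at 0.33 to 0.40, outer face at the free end then up to 31 mm from the leg's centre line: fingers centred on the leg pass over it when over 65 mm apart.
- lever_tab: The orange lever plate, 6 mm thick, 50 mm long, 40 mm high (z 45 to 85 mm above the worktop). Origin on the pivot pin 43 mm above the worktop; the plate runs from there along its own -y. Shut, its outer face is at x = +12 mm of the leg head and its free end at y = -20 mm.
- lever_tip (a point): 2 mm inside the free end of the lever plate, mid height (65 mm above the worktop).
- pointer (a point): Tip of the yellow pointer of the stop, on the plate's outer side above the front scale; at (-64, -32.5, 18) mm of the leg head.
- mark_line (a point): The red length mark: line of the red clip (12 x 12 x 18 mm) fixed on the guide's front edge. Its y axis is the guide's y axis; the stop is set when pointer and mark_line have the same y in the guide. It sits at y -180 to -120 mm of the guide.
- carrot: Carrot, 196 mm long, 35 mm thick, lying on the chopping board at the left; origin under its middle. Bystander.
- onion: Brown onion, 82 mm wide, 94 mm high, on the worktop at the right; origin under its middle. Bystander.
- salt_shaker: Salt shaker, grey, 44 mm wide, 90 mm high, behind the guide; origin under its middle. Bystander.
- lemon: Lemon 71 x 53 x 51 mm behind the guide; origin under its middle. Bystander.
- garlic: Garlic bulb 56 mm behind the guide; origin under its middle. Bystander.

How it is judged:
On the way, in this order (a step that is already met when the one before it is completed fails the run):
1. the dial reads zero (value of joint angle_dial between -0.08 and 0.08 rad and value of joint cam_lever above 0.2 rad), for 0.3 s.
2. the fingers hold the stop at the mark, lever still open (y of pointer in the frame of mark_line between -0.004 and 0.004 m and value of joint cam_lever above 0.2 rad and contact force between the fingers and leg_head above 1 N), for 0.1 s.
3. the lever is shut with the stop held at the mark (y of pointer in the frame of mark_line between -0.004 and 0.004 m and value of joint cam_lever below 0.06 rad and contact force between the fingers and leg_head above 1 N), for 0.2 s.
At the end, for the whole second after the job is handed in: Dial within 0.08 rad of zero; stop pointer within 4 mm of the red mark along the guide; cam lever shut (below 0.06 rad); the fingers press on the leg's grip pad and on the lever with more than 1 N each (the leg and lever are held) (value of joint angle_dial between -0.08 and 0.08 rad and y of pointer in the frame of mark_line between -0.004 and 0.004 m and value of joint cam_lever below 0.06 rad and contact force between the fingers and grip_pad above 1 N and contact force between the fingers and lever_tab above 1 N); the arm keeps its last pose, push and grip.
It fails at once if the lever is closed while the stop is off the mark by more than 8 mm (value of joint cam_lever below 0.15 rad and not (y of pointer in the frame of mark_line between -0.008 and 0.008 m)).
It fails at once if a bystander (carrot, onion, salt shaker, lemon, garlic) is displaced by more than 30 mm (distance of any of carrot, onion, salt_shaker, lemon, garlic from where it was at the start of the episode above 0.03 m).
It also fails if it takes over 51 s, if anything falls off the work surface, if the arm or the gripper's body presses on something with over 40 N, if the wrist force passes 120 N, or if a joint passes its speed limit or range.

## Working session

There is one attempt and no reset: what is moved stays moved. The work goes in short steps, Python scripts to look and compute and a tool call to move; the robot and the scene stay as the last step left them, time stands still between calls to the robot, and variables do not carry over. Pictures are saved under pics/ and viewed, at most 10 in all, crops included, and the job is handed in when it is done.

Besides the shell and the picture viewer there is one more tool, called after "Call:" in YAML: its name, and indented under it one key for each argument. apply_moves: Moves the arm, as the interface text tells. Its arguments: {"type":"object","properties":{"commands":{"type":"array"},"newtons":{"type":"number"}},"required":["commands"]}

```bash
mkdir -p pics; cat > h.py <<'E'
import numpy as np, cv2
from cell import observe, imaging, arm
def grab(n):
    im,d=imaging.get_image(n); return cv2.cvtColor(im,cv2.COLOR_RGB2BGR),d,imaging.camera_params(n)
def ray(P,u,v):
    K=np.array(P["camera_matrix"]);R=np.array(P["rotation"])
    a=np.linalg.solve(K,[u,v,1.]);return np.array(P["origin"]),R@np.array([a[0],-a[1],-a[2]])
def onz(P,u,v,z):
    o,r=ray(P,u,v);return o+r*(z-o[2])/r[2]
def cloud(P,d):
    K=np.array(P["camera_matrix"]);R=np.array(P["rotation"])
    v,u=np.mgrid[:480,:640];a=np.linalg.inv(K)@np.stack([u.ravel(),v.ravel(),np.ones(u.size)])
    a=a*d.ravel();return ((R@(a*np.array([[1],[-1],[-1]]))).T+np.array(P["origin"])).reshape(480,640,3)
E
python3 - <<'E'
from h import *
for n in("top","scene"):
    b,d,P=grab(n);cv2.imwrite(f"pics/{n}0.png",b);np.savez(f"{n}0.npz",b=b,d=d);print(n,P["origin"],P["camera_matrix"],P["rotation"],(d>0).mean())
s=observe();print(s,arm.grasp_offset)
E
```

```text
top [-0.10586895  0.29682988  1.51828905] [[616.4323223    0.         318.22364323]
 [  0.         616.4323223  239.60332168]
 [  0.           0.           1.        ]] [ 0.28661167 -0.47880044 -2.0071126 ] 0.99587890625
scene [-0.6499436   0.44004619  0.70101461] [[538.70559109   0.         313.83292154]
 [  0.         538.70559109 236.50649965]
 [  0.           0.           1.        ]] [ 0.7377883  -1.05944483 -1.72232769] 0.99580078125
{'clock': 0.1, 'joints': array([ 1.15844492,  0.43515325,  0.02494432,  1.57405816, -0.01159798,
        1.13395686, -0.07511227]), 'dq': array([-2.46631022e-04, -2.08388047e-03, -1.30651567e-03, -1.28739686e-03,
        1.30647680e-05,  1.82917895e-04,  8.07702923e-04]), 'joint_efforts': array([ 2.82263034e-03, -6.69127536e+01,  9.88035835e-01, -3.15146255e+01,
       -6.04024390e-02,  3.73370619e-02,  4.72341441e-06]), 'position': array([ 0.19031815, -0.59478064,  0.19920302]), 'ee_rot': array([-3.10262966e+00, -4.84314068e-01,  5.31293486e-04]), 'force': array([ 0.49274496,  0.63746541, -0.88935245]), 'ft_torque': array([ 0.01577932, -0.01192685,  0.01675774]), 'gripper_force': 0.0, 'width': 1.0043654981634844} 0.0188
```

View pics/top0.png

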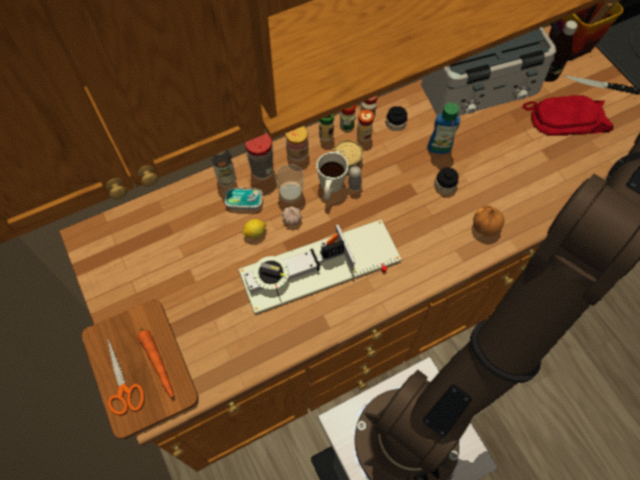

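View pics/scene0.png

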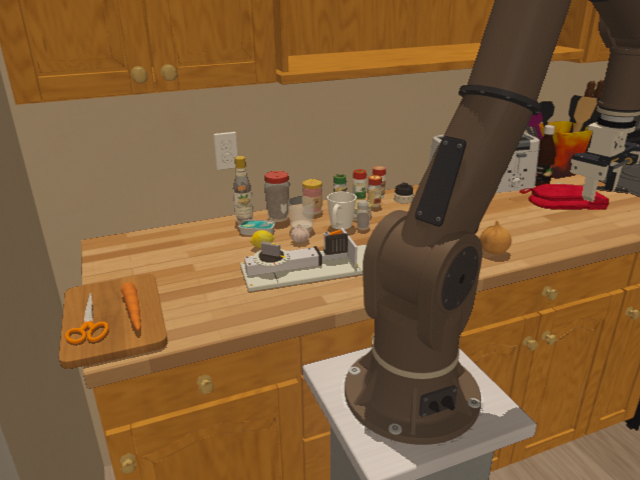

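The top view shows the guide with board corners at about (240,262), (385,222), (400,258) and (252,310). The dial is at (270,270), the red clip at (384,268) and the lever at (330,240). The scene view is partly blocked by the arm.

```bash
sed -i 's/R=np.array(P\["rotation"\])/R=cv2.Rodrigues(np.array(P["rotation"]))[0]/' h.py
cat >> h.py <<'E'
def board(b,d,P):
    C=cloud(P,d);hsv=cv2.cvtColor(b,cv2.COLOR_BGR2HSV)
    m=((hsv[...,1]<70)&(hsv[...,2]>130)&(C[...,2]<.03)&(C[...,2]>.004)).astype(np.uint8)
    m=cv2.morphologyEx(m,cv2.MORPH_CLOSE,np.ones((3,3)))
    roi=np.zeros_like(m);roi[200:330,225:415]=1;m*=roi
    n,l,s,_=cv2.connectedComponentsWithStats(m);i=1+np.argmax(s[1:,4]);v,u=np.where(l==i)
    p=np.array([onz(P,a,c,.014)[:2] for a,c in zip(u,v)],np.float32)
    return cv2.minAreaRect(p),hsv,C
E
python3 - <<'E'
from h import *
P=imaging.camera_params("top");z=np.load("top0.npz");b,d=z["b"],z["d"]
r,hsv,C=board(b,d,P);print(r)
(cx,cy),(w,h),a=r
bx=cv2.boxPoints(r);e=[bx[1]-bx[0],bx[2]-bx[1]];L=max(e,key=np.linalg.norm);L=L*np.sign(L[1]);yaw=np.arctan2(-L[0],L[1])
G=np.array([[np.cos(yaw),-np.sin(yaw)],[np.sin(yaw),np.cos(yaw)]])
o=np.array([cx,cy])-G@[-.0095,-.005];print("yaw",yaw,"orig",o)
def loc(p): return G.T@(np.array(p)[:2]-o)
def show(n,m,zz):
    v,u=np.where(m); 
    if len(u): print(n,len(u),u.mean(),v.mean(),"loc mm",1e3*loc(onz(P,u.mean(),v.mean(),zz)),"w",onz(P,u.mean(),v.mean(),zz), "depthpt",np.median(C[v,u],0))
H,S,V=[hsv[...,i] for i in range(3)]
R=np.zeros(H.shape,bool);R[200:330,225:415]=1
show("red",R&((H<6)|(H>174))&(S>150)&(V>80)&(np.indices(H.shape)[1]>365),.018)
show("orange",R&(H>4)&(H<16)&(S>170)&(V>120)&(np.indices(H.shape)[0]<250),.085)
show("yellow",R&(H>20)&(H<35)&(S>120)&(V>100),.06)
for q in[(0,130),(0,-50)]:print(q,o+G@(np.array(q)/1e3))
c=b[205:320,230:410];cv2.imwrite("pics/top0c.png",cv2.resize(c,None,fx=4.4,fy=4.4,interpolation=cv2.INTER_CUBIC))
E
```

```text
((0.4963516592979431, -0.02663503587245941), (0.4158209562301636, 0.1332840472459793), 83.89632415771484)
yaw -0.10652924 orig [ 0.50632944 -0.0226735 ]
red 25 383.68 268.08 loc mm [ -83.13051262 -158.69403911] w [ 0.40679659 -0.17162883  0.018     ] depthpt [ 0.40728908 -0.17231485  0.01573973]
orange 1462 337.40287277701776 221.77086183310533 loc mm [ 58.72847934 -81.25912229] w [ 0.55608489 -0.10971644  0.085     ] depthpt [ 0.59253625 -0.14168173 -0.00063357]
yellow 322 255.3944099378882 230.74223602484471 loc mm [125.37666461 126.9857469 ] w [0.64449749 0.09026135 0.06      ] depthpt [0.66345132 0.08825633 0.04390829]
(0, 130) [0.52015207 0.10658955]
(0, -50) [ 0.50101305 -0.07239005]
```

View pics/top0c.png

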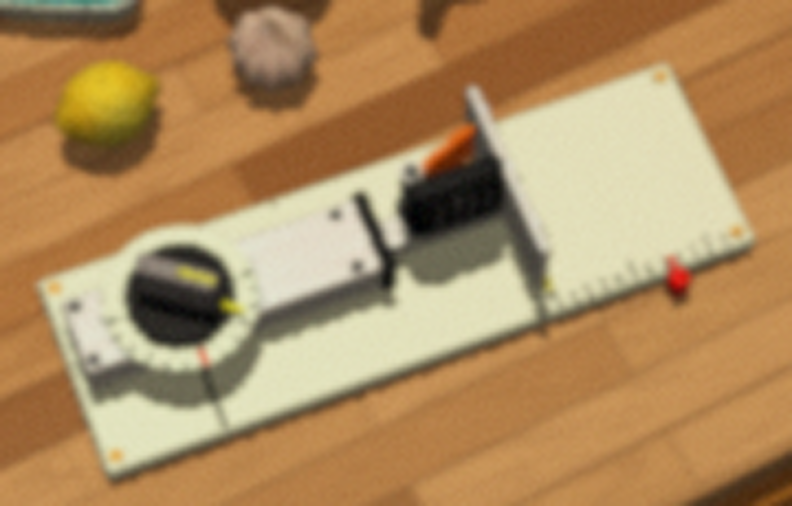

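The crop shows the dial pointer tip at (240,308), the zero tick at (203,355), the stop pointer at (547,285), the red clip at (678,277) and the open lever at (450,148).

```bash
cat >> h.py <<'E'
yaw=-.1065;o=np.array([.5063,-.0227]);G=np.array([[np.cos(yaw),-np.sin(yaw)],[np.sin(yaw),np.cos(yaw)]])
def loc(p): return 1e3*(G.T@(np.array(p)[:2]-o))
def wld(x,y): return o+G@(np.array([x,y])/1e3)
E
python3 - <<'E'
from h import *
P=imaging.camera_params("top");z=np.load("top0.npz");b,d=z["b"],z["d"];C=cloud(P,d)
f=lambda x,y:(230+x/4.4-.4,205+y/4.4-.4)
for n,x,y,zz in[("dialtip",240,310,.055),("zero",204,357,.047),("barA",140,265,.086),("barB",228,287,.086),("barmid",180,277,.086),("clip",678,277,.018),("clipline",672,263,.014),("ptr",547,285,.018),("dialdisc",178,293,.054)]:
    print(n,loc(onz(P,*f(x,y),zz)))
hsv=cv2.cvtColor(b,cv2.COLOR_BGR2HSV);H,S,V=[hsv[...,i] for i in range(3)]
Y=(H>20)&(H<38)&(S>100)&(V>90)
for n,(u0,u1,v0,v1) in {"dial":(262,290,262,280),"ptr":(350,360,264,275)}.items():
    v,u=np.where(Y[v0:v1,u0:u1]);
    for a,c in zip(u+u0,v+v0):print(n,a,c,S[c,a],loc(onz(P,a,c,.018 if n=="ptr" else .055)).round(1),C[c,a,2].round(3))
print(wld(0,130))
E
```

```text
dialtip [-21.29363218  99.06808756]
zero [-38.36154551 128.08491896]
barA [ 13.28781388 146.5553045 ]
barB [-18.36375418 103.82941821]
barmid [ -2.32432145 127.51443069]
clip [ -81.71932878 -159.31710946]
clipline [ -70.36827705 -160.83534842]
ptr [-57.70569281 -83.33500126]
dialdisc [  2.67354368 129.25015026]
dial 270 266 101 [ 16.2 124.6] 0.081
dial 271 266 134 [ 15.2 122.1] 0.086
dial 272 266 138 [ 14.3 119.7] 0.087
dial 273 266 125 [ 13.4 117.3] 0.09
dial 274 266 106 [ 12.4 114.9] 0.08
dial 271 267 129 [ 12.6 123.1] 0.088
dial 272 267 145 [ 11.6 120.7] 0.09
dial 273 267 144 [ 10.7 118.3] 0.082
dial 274 267 143 [  9.7 115.8] 0.084
dial 275 267 138 [  8.8 113.4] 0.092
dial 276 267 131 [  7.8 111. ] 0.084
dial 277 267 119 [  6.9 108.6] 0.088
dial 278 267 103 [  5.9 106.2] 0.084
dial 273 268 115 [  8.  119.2] 0.09
dial 274 268 126 [  7.  116.8] 0.087
dial 275 268 128 [  6.1 114.4] 0.088
dial 276 268 136 [  5.1 111.9] 0.085
dial 277 268 137 [  4.2 109.5] 0.089
dial 278 268 131 [  3.3 107.1] 0.088
dial 279 268 108 [  2.3 104.7] 0.087
dial 277 269 111 [  1.5 110.5] 0.085
dial 278 269 117 [  0.6 108.1] 0.087
dial 280 273 188 [-12.  107.1] 0.058
dial 281 273 180 [-12.9 104.7] 0.054
dial 282 273 148 [-13.8 102.3] 0.056
dial 280 274 194 [-14.6 108. ] 0.056
dial 281 274 199 [-15.5 105.6] 0.055
dial 282 274 180 [-16.5 103.2] 0.054
dial 283 274 143 [-17.4 100.8] 0.057
dial 284 274 103 [-18.4  98.4] 0.05
dial 281 275 193 [-18.2 106.6] 0.051
dial 282 275 174 [-19.1 104.2] 0.055
dial 283 275 160 [-20.1 101.8] 0.056
dial 284 275 124 [-21.   99.4] 0.059
ptr 353 269 112 [-55.8 -81.5] 0.023
ptr 354 269 120 [-56.8 -84. ] 0.017
ptr 354 270 108 [-59.5 -82.8] 0.015
[0.52011884 0.10656345]
```

Call:
apply_moves:
  commands:
    - [100, 0.4, 0.85, 0, 0.09]
    - [100, 0.4, 0.85, 0, 0.09]
    - [100, 0.4, 0.85, 0, 0.09]
    - [100, 0.4, 0.85, 0, 0.09]
    - [100, 0.4, 0.85, 0, 0.09]
    - [100, 0.4, 0.85, 0, 0.09]
    - [100, 0.4, 0.85, 0, 0.09]
    - [100, 0.4, 0.85, 0, 0.09]
    - [100, 0.4, 0.85, 0, 0.09]
    - [100, 0.4, 0.85, 0, 0.09]
    - [100, 0.4, 0.85, 0, 0.09]
    - [100, 0.4, 0.85, 0, 0.09]

```text
clock: 1.6
position: [0.4789, 0.0182, 0.1999]
ee_rot: [2.861, 1.296, -0.0]
force: [1.0, -1.3, -0.2]
width: 0.996
gripper_force: 0.0
```

Call:
apply_moves:
  commands:
    - [100, 0.35, 0.75, 0, 0]
    - [100, 0.34, 0.72, 0, 0]
    - [100, 0, 0, 0, 0]
    - [100, 0, 0, 0, 0]

```text
clock: 2.1
position: [0.5194, 0.1043, 0.1994]
ee_rot: [2.862, 1.295, -0.002]
force: [-0.3, -0.8, 0.3]
width: 1.004
gripper_force: 0.0
```

```bash
python3 - <<'E'
from h import *
s=observe();print(s["position"],s["ee_rot"],s["joints"])
a,_,_=grab("scene");t,_,_=grab("top")
cv2.imwrite("pics/a1.png",np.vstack([cv2.resize(a[200:300,220:440],(792,360)),cv2.resize(t[200:330,220:420],(370,240)).repeat(1,0) if 0 else cv2.copyMakeBorder(cv2.resize(t[200:330,220:420],(369,240)),0,0,0,423,0)]))
np.savez("scene1.npz",b=a)
E
```

```text
[0.51941661 0.10428088 0.19940468] [ 2.86209796e+00  1.29496789e+00 -2.28848442e-03] [ 0.09581621  0.33247457 -0.51114664  1.77150779  0.18170005  1.08591234
 -1.19833295]
```

View pics/a1.png

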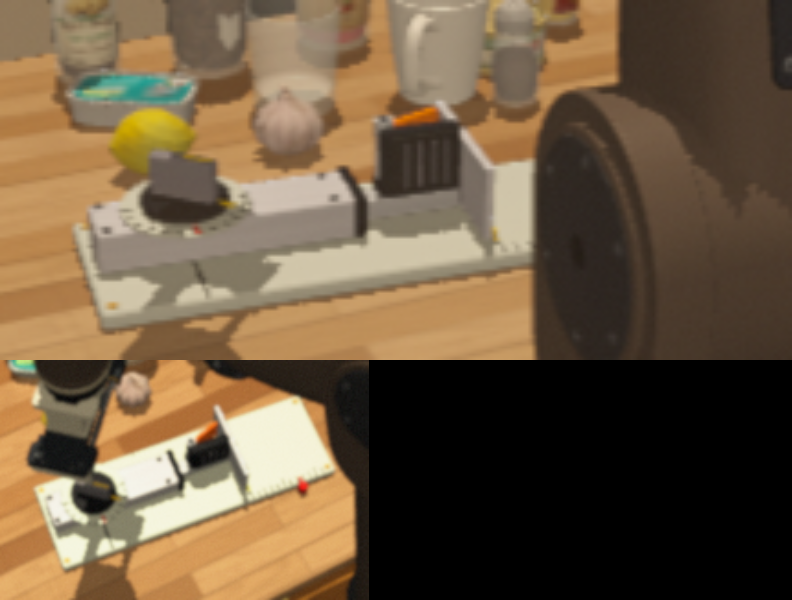

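The scene view shows the stop pointer at crop (493,235), but the arm hides the clip. The gripper is above the dial, so I'll go down and grip the bar.

Call:
apply_moves:
  commands:
    - [100, 0, 0.03, -0.6, 0]
    - [100, 0, 0, -0.6, 0]
    - [100, 0, 0, -0.6, 0]
    - [100, 0, 0, -0.5, 0]
    - [100, 0, 0, 0, 0]
    - [0, 0, 0, 0, 0]
    - [0, 0, 0, 0, 0]
    - [0, 0, 0, 0, 0]
    - [0, 0, 0, 0, 0]
    - [0, 0, 0, 0, 0]
  newtons: 12

```text
clock: 3.45
position: [0.52, 0.1068, 0.0621]
ee_rot: [2.862, 1.295, 0.0]
force: [-0.1, -0.4, -0.4]
width: 0.505
gripper_force: 0.0
```

Call:
apply_moves:
  commands:
    - [0, 0, 0, 0, 0]
    - [0, 0, 0, 0, 0]
    - [0, 0, 0, 0, 0]
    - [0, 0, 0, 0, 0]
    - [0, 0, 0, 0, 0]
    - [0, 0, 0, 0, 0]

```text
clock: 4.2
position: [0.5199, 0.1067, 0.0619]
ee_rot: [2.862, 1.295, -0.0]
force: [-1.3, -0.6, -0.1]
width: 0.006
gripper_force: 0.0
```

```bash
python3 - <<'E'
from h import *
a,_,_=grab("scene");t,_,_=grab("top")
cv2.imwrite("pics/a2.png",np.hstack([cv2.resize(a[150:300,220:340],(400,500)),cv2.resize(t[200:320,220:315],(396,500))]))
E
```

```text
(no output)
```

View pics/a2.png

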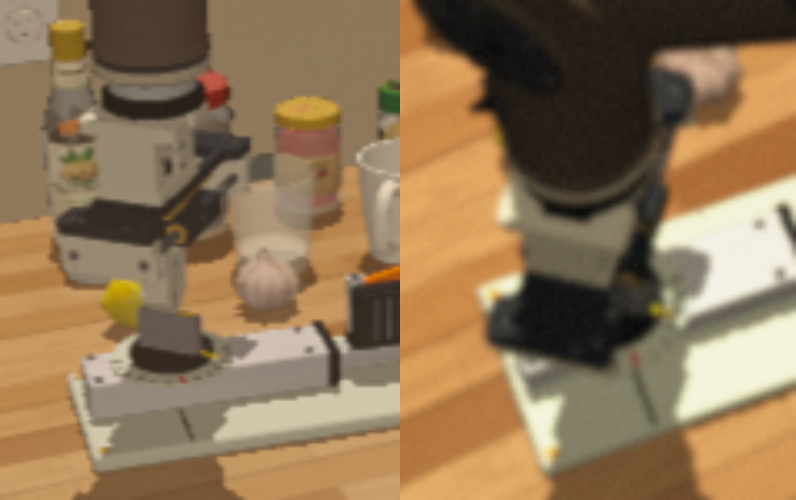

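The left panel shows the shut fingers at about (165,280), apparently behind the grip bar at (170,330), which is unmoved. I'll check this by projecting the TCP and reading the depth there.

```bash
cat >> h.py <<'E'
def proj(P,p):
    R=cv2.Rodrigues(np.array(P["rotation"]))[0];c=R.T@(np.array(p)-P["origin"]);c=c*[1,-1,-1];k=np.array(P["camera_matrix"])@c;return k[:2]/k[2],c[2]
E
python3 - <<'E'
from h import *
s=observe();print(s["position"],s["width"])
for n in("scene","top"):
    b,d,P=grab(n);C=cloud(P,d)
    for z in(.062,.081,.1): print(n,z,proj(P,[*s["position"][:2],z]))
    for z in (.054,.0725,.086): print(n,"grip",z,proj(P,[*wld(0,130),z]))
    np.savez(n+"2.npz",b=b,d=d)
    if n=="scene":
        for v in range(215,262,3):
            for u in (264,268,272,276): print((u,v),C[v,u].round(3),end=" ")
            print()
E
```

```text
[0.51990867 0.10673864 0.06195709] 0.0039034484240086133
scene 0.062 (array([270.12387231, 251.69861969]), np.float64(1.36899939779062))
scene 0.081 (array([269.75062947, 245.04749791]), np.float64(1.360589973691431))
scene 0.1 (array([269.37274412, 238.31364738]), np.float64(1.3521805495922423))
scene grip 0.054 (array([270.32066869, 254.42611838]), np.float64(1.3727726849184168))
scene grip 0.0725 (array([269.95949275, 247.98534999]), np.float64(1.364584561453417))
scene grip 0.086 (array([269.69318436, 243.23633302]), np.float64(1.3586094443303092))
(264, 215) [0.452 0.136 0.197] (268, 215) [0.468 0.122 0.188] (272, 215) [0.486 0.107 0.178] (276, 215) [0.476 0.1   0.181] 
(264, 218) [0.433 0.142 0.198] (268, 218) [0.439 0.13  0.194] (272, 218) [0.477 0.11  0.174] (276, 218) [0.475 0.1   0.173] 
(264, 221) [0.428 0.143 0.193] (268, 221) [0.488 0.117 0.163] (272, 221) [0.473 0.111 0.169] (276, 221) [0.472 0.102 0.167] 
(264, 224) [0.428 0.144 0.186] (268, 224) [0.453 0.127 0.172] (272, 224) [0.51  0.101 0.143] (276, 224) [ 0.807  0.001 -0.002] 
(264, 227) [0.437 0.142 0.174] (268, 2
[... 1265 characters left out ...]
 [0.506 0.117 0.056] (272, 257) [0.506 0.106 0.053] (276, 257) [0.501 0.098 0.054] 
(264, 260) [0.499 0.13  0.053] (268, 260) [0.494 0.121 0.054] (272, 260) [0.49  0.112 0.054] (276, 260) [0.491 0.101 0.052] 
top 0.062 (array([269.8906882, 271.0136551]), np.float64(1.5894712022653839))
top 0.081 (array([269.38976262, 268.00156781]), np.float64(1.5725029230770324))
top 0.1 (array([268.87790852, 264.92376685]), np.float64(1.5555346438886808))
top grip 0.054 (array([270.12453505, 272.16814078]), np.float64(1.5967361656878316))
top grip 0.0725 (array([269.64161688, 269.26170179]), np.float64(1.5802144201623314))
top grip 0.086 (array([269.282795  , 267.10213524]), np.float64(1.5681580112653448))
```

```bash
python3 - <<'E'
from h import *
P=imaging.camera_params("scene");print(proj(P,[.1903,-.5948,.1992]))
z=np.load("scene0.npz");C=cloud(P,z["d"])
D=np.hypot(C[...,0]-.1903,C[...,1]+.5948)
m=(D<.12)&(C[...,2]>.02)&(C[...,2]<.45);v,u=np.where(m);Z=C[m][:,2]
print(np.histogram(Z,np.arange(.02,.46,.02)))
lo=Z<.24;print(np.c_[u[lo],v[lo]][::12],C[m][lo][::12].round(3))
z=np.load("scene2.npz");C=cloud(P,z["d"])
ax=np.array([.752,-.66]);q=C[...,:2]-np.array([.52,.1067]);a=q@ax;bb=q@np.array([.66,.752])
m=(abs(a)<.05)&(abs(bb)<.03)&(C[...,2]>.05)
for zz in np.arange(.05,.2,.01):
    k=m&(abs(C[...,2]-zz)<.005);print(zz.round(3),k.sum(),np.percentile(a[k],[5,50,95]).round(4) if k.any() else"",np.percentile(bb[k],[5,50,95]).round(4) if k.any() else"")
E
```

```text
(array([596.28226171, 205.58310338]), np.float64(1.2598347694233567))
(array([  0,   0,   0,   0,   0,   0,   0,   0,   0,   0, 110, 204, 174,
       231, 588, 747, 324, 280, 462, 316, 412]), array([0.02, 0.04, 0.06, 0.08, 0.1 , 0.12, 0.14, 0.16, 0.18, 0.2 , 0.22,
       0.24, 0.26, 0.28, 0.3 , 0.32, 0.34, 0.36, 0.38, 0.4 , 0.42, 0.44]))
[[604 184]
 [616 185]
 [615 186]
 [604 188]
 [605 189]
 [610 190]
 [586 196]
 [586 198]
 [588 199]
 [591 201]] [[ 0.218 -0.638  0.237]
 [ 0.202 -0.658  0.237]
 [ 0.199 -0.651  0.237]
 [ 0.215 -0.637  0.228]
 [ 0.209 -0.633  0.228]
 [ 0.201 -0.641  0.227]
 [ 0.172 -0.533  0.24 ]
 [ 0.176 -0.54   0.233]
 [ 0.175 -0.545  0.23 ]
 [ 0.171 -0.551  0.226]]
0.05 109 [-0.035  -0.0183  0.0225] [-0.0284 -0.0042  0.0258]
0.06 118 [-0.0267 -0.0064  0.0054] [-0.027  -0.005   0.0219]
0.07 60 [-0.0087 -0.0054  0.0004] [-0.0248 -0.0043  0.0216]
0.08 76 [-0.0088 -0.0049 -0.0003] [-0.0249 -0.0021  0.0226]
0.09 40 [-0.0105 -0.0036  0.0041] [-0.0235 -0.0074  0.0122]
0.1 39 [-0.0195 -0.0131  0.0094] [-0.0104 -0.007   0.0101]
0.11 45 [-0.0212 -0.0147  0.0097] [-0.0104 -0.0068  0.0112]
0.12 40 [-0.0214 -0.0123  0.0134] [-0.0107 -0.0085  0.0049]
0.13 25 [-0.0211 -0.0107  0.0127] [-0.011  -0.0089 -0.0074]
0.14 17 [-0.0237 -0.0102  0.004 ] [-0.0111 -0.0096 -0.0077]
0.15 1 [-0.0088 -0.0088 -0.0088] [-0.0108 -0.0108 -0.0108]
0.16 6 [-0.0338 -0.0314 -0.0296] [-0.0298 -0.0273 -0.0161]
0.17 33 [-0.0486 -0.0348  0.0449] [-0.0296 -0.027  -0.0171]
0.18 73 [-0.0324 -0.0058  0.0255] [-0.0294 -0.0222 -0.0186]
0.19 51 [-0.0448 -0.0016  0.0438] [-0.0258 -0.0234 -0.0221]
0.2 76 [-0.0494 -0.0134  0.0395] [-0.0252 -0.0226  0.0206]
```

The depth shows the real finger tips at z of about 0.09, roughly 28 mm above the reported TCP, so they shut above the bar. Laterally they agree. I'll open, go lower and grip again.

Call:
apply_moves:
  commands:
    - [60, 0, 0, 0, 0]
    - [60, 0, 0, 0, 0]
    - [60, 0, 0, 0, 0]
    - [60, 0, 0, 0, 0]
    - [60, 0, 0, 0, 0]
    - [60, 0, 0, 0, 0]
    - [60, 0, 0, 0, 0]
    - [60, 0, 0, 0, 0]
    - [60, 0, 0, -0.15, 0]
    - [60, 0, 0, -0.15, 0]
    - [60, 0, 0, -0.1, 0]
    - [60, 0, 0, 0, 0]

```text
clock: 5.9
position: [0.5194, 0.1066, 0.0372]
ee_rot: [-2.862, -1.295, 0.002]
force: [0.2, 0.9, -0.7]
width: 0.598
gripper_force: 0.0
```

Call:
apply_moves:
  commands:
    - [0, 0, 0, 0, 0]
    - [0, 0, 0, 0, 0]
    - [0, 0, 0, 0, 0]
    - [0, 0, 0, 0, 0]
    - [0, 0, 0, 0, 0]
    - [0, 0, 0, 0, 0]
    - [0, 0, 0, 0, 0]

```text
clock: 6.78
position: [0.5226, 0.1048, 0.0382]
ee_rot: [2.861, 1.291, 0.005]
force: [9.6, -6.1, -5.3]
width: 0.152
gripper_force: 12.0
```

Call:
apply_moves:
  commands:
    - [0, 0.05, -0.03, 0, -0.24]
    - [0, 0, 0, 0, -0.24]
    - [0, 0, 0, 0, -0.24]
    - [0, 0, 0, 0, -0.24]
    - [0, 0, 0, 0, -0.24]
    - [0, 0, 0, 0, -0.24]
    - [0, 0, 0, 0, -0.24]
    - [0, 0, 0, 0, -0.24]
    - [0, 0, 0, 0, 0]
    - [0, 0, 0, 0, 0]
    - [0, 0, 0, 0, 0]

```text
clock: 8.15
position: [0.5232, 0.1034, 0.0381]
ee_rot: [3.135, -0.175, 0.0]
force: [0.0, -4.9, 1.9]
width: 0.151
gripper_force: 12.0
```

```bash
python3 - <<'E'
from h import *
s=observe();R=cv2.Rodrigues(s["ee_rot"])[0];print(s["position"],s["force"],s["ft_torque"],"yaw",np.arctan2(R[1,1],R[0,1]),R[:,2],s["width"],s["joints"])
a,_,P=grab("scene");t,_,_=grab("top")
cv2.imwrite("pics/a3.png",np.hstack([cv2.resize(a[220:295,230:310],(427,400)),cv2.resize(t[240:310,240:310],(360,360)).copy() if 0 else cv2.resize(t[240:310,240:305],(371,400))]))
E
```

```text
[0.5231911  0.10336309 0.03812218] [ 0.04826024 -4.91979525  1.93317851] [-1.03273568 -0.05626773 -0.02856457] yaw -1.6823918885396336 [ 2.04229163e-04 -1.60132248e-03 -9.99998697e-01] 0.1505395823985749 [-0.15729331  0.49306838 -0.18751638  1.95824564  0.13941759  0.70273683
 -2.1120005 ]
```

View pics/a3.png

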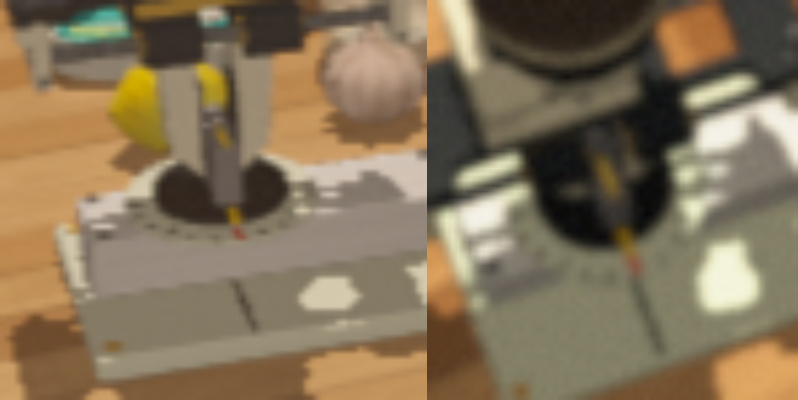

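Both views show the yellow pointer lined up with the red zero tick. I'll release and go over the leg.

Call:
apply_moves:
  commands:
    - [35, 0, 0, 0, 0]
    - [35, 0, 0, 0, 0]
    - [35, 0, 0, 0, 0]
    - [35, 0, 0, 0.4, 0]
    - [35, 0, 0, 0.8, 0]
    - [100, 0, 0, 0, 0.35]
    - [100, -0.04, -0.4, 0, 0.35]
    - [100, -0.04, -0.4, 0, 0.35]
    - [100, -0.04, -0.4, 0, 0.35]
    - [100, -0.04, -0.4, 0, 0.35]
    - [100, -0.04, -0.4, 0, 0.35]
    - [100, -0.04, -0.4, 0, 0.35]

```text
clock: 9.75
position: [0.5084, -0.0397, 0.1099]
ee_rot: [-2.661, -1.67, -0.0]
force: [0.6, -0.8, 0.3]
width: 0.994
gripper_force: 0.0
```

Call:
apply_moves:
  commands:
    - [100, -0.04, -0.3, 0, 0.35]
    - [100, -0.04, -0.25, 0, 0.35]
    - [100, 0, 0, 0, 0]
    - [100, 0, 0, 0, 0]
    - [100, 0, 0, 0, 0]

```text
clock: 10.38
position: [0.5039, -0.071, 0.11]
ee_rot: [-2.337, -2.099, -0.001]
force: [-1.0, 1.9, 0.0]
width: 0.998
gripper_force: 0.0
```

```bash
python3 - <<'E'
from h import *
s=observe();R=cv2.Rodrigues(s["ee_rot"])[0];print(s["position"],s["force"],"yaw",np.arctan2(R[1,1],R[0,1]),s["width"],s["joints"])
a,d,P=grab("scene");t,td,_=grab("top");np.savez("s4.npz",b=a,d=d);np.savez("t4.npz",b=t,d=td)
cv2.imwrite("pics/a4.png",np.hstack([cv2.resize(a[190:290,220:400],(540,300)),cv2.resize(t[200:330,310:420],(254,300))]))
E
```

```text
[ 0.50389919 -0.07103611  0.11003222] [-0.9958321   1.91140842  0.03622072] yaw -0.10704404029746963 0.9979600457709494 [ 0.45366314  0.40737697 -0.5452281   1.92918552  0.27023933  0.87688722
 -0.33680571]
```

View pics/a4.png

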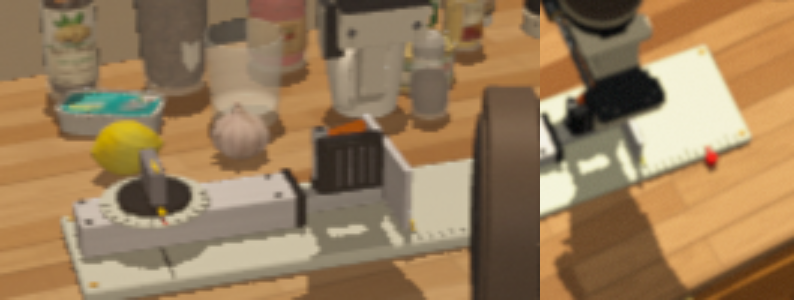

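The dial still reads zero. The top view shows the gripper over the leg head, with the pointer at crop (641,163) and the clip at (711,157). I'll go down into the gap.

Call:
apply_moves:
  commands:
    - [100, -0.03, -0.07, -0.3, 0]
    - [100, 0, 0, -0.4, 0]
    - [100, 0, 0, -0.4, 0]
    - [100, 0, 0, -0.3, 0]
    - [100, 0, 0, -0.13, 0]
    - [100, 0, 0, 0, 0]
    - [100, 0, 0, 0, 0]

```text
clock: 11.35
position: [0.5025, -0.0761, 0.0188]
ee_rot: [2.335, 2.1, 0.001]
force: [-0.1, -0.7, 0.6]
width: 1.004
gripper_force: 0.0
```

Call:
apply_moves:
  commands:
    - [100, -0.018, -0.166, 0, 0]
    - [100, -0.018, -0.166, 0, 0]
    - [100, -0.018, -0.166, 0, 0]
    - [100, -0.018, -0.166, 0, 0]
    - [100, -0.018, -0.166, 0, 0]
    - [100, -0.018, -0.166, 0, 0]
    - [100, -0.018, -0.166, 0, 0]
    - [100, -0.018, -0.166, 0, 0]
    - [100, 0, 0, 0, 0]
    - [100, 0, 0, 0, 0]

```text
clock: 12.6
position: [0.4935, -0.1559, 0.0181]
ee_rot: [2.336, 2.1, 0.001]
force: [3.2, 3.9, 1.3]
width: 1.001
gripper_force: 1.8
```

```bash
python3 - <<'E'
from h import *
s=observe();R=cv2.Rodrigues(s["ee_rot"])[0];print(s["position"],s["force"],"yaw",np.arctan2(R[1,1],R[0,1]),"loc",loc(s["position"]-[.0014,-.003,0]))
a,d,P=grab("scene");t,td,P=grab("top");np.savez("s5.npz",b=a,d=d);np.savez("t5.npz",b=t,d=td)
cv2.imwrite("pics/a5.png",np.hstack([cv2.resize(a[190:290,280:400],(360,300)),cv2.resize(t[225:305,320:410],(427,380))[:300] ]))
for f in("t4","t5"):
    b=np.load(f+".npz")["b"];hsv=cv2.cvtColor(b,cv2.COLOR_BGR2HSV);H,S,V=[hsv[...,i].astype(int) for i in range(3)]
    r=((H<6)|(H>174))&(S>150)&(V>80);r[:, :365]=0;r[:250]=0;r[285:]=0;r[:,400:]=0;v,u=np.where(r);print("clip",u.mean(),v.mean(),loc(onz(P,u.mean(),v.mean(),.018)))
    y=(H>18)&(H<38)&(S>85)&(V>70);y[:255]=0;y[280:]=0;y[:,:345]=0;y[:,382:]=0
    for c,q in zip(*np.where(y)):
        l=loc(onz(P,q,c,.018))
        if -72<l[0]<-50: print(q,c,S[c,q],l.round(1))
E
```

```text
[ 0.49353236 -0.15588491  0.01813383] [3.20975467 3.94421563 1.34504765] yaw -0.10617425819066317 loc [  -0.24886576 -130.95331933]
clip 383.7083333333333 268.2083333333333 [ -83.4779172  -158.57916942]
353 268 95 [-53.1 -82.6]
354 268 97 [-54.1 -85.1]
353 269 108 [-55.8 -81.5]
354 269 113 [-56.8 -84. ]
353 270 93 [-58.5 -80.3]
354 270 109 [-59.5 -82.8]
clip 383.64 268.08 [ -83.06988489 -158.56283952]
377 260 101 [ -54.9 -151.7]
377 261 107 [ -57.6 -150.5]
377 262 92 [ -60.3 -149.3]
378 262 88 [ -61.3 -151.8]
```

View pics/a5.png

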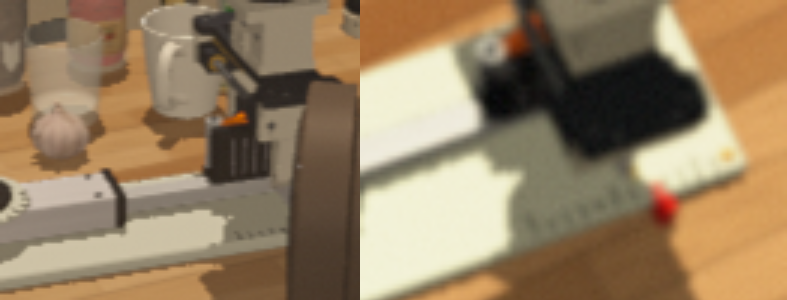

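The top view shows the pointer at about pixel (377,261), a few mm short of the red clip at (384,268). I'll get the clip's extent along y.

```bash
python3 - <<'E'
from h import *
P=imaging.camera_params("top")
I=np.mean([np.load(f+".npz")["b"].astype(float) for f in("top0","t4","t5")],0)
red=I[...,2]-I[...,1]
print(red[258:276,376:394].round().astype(int))
for zz in(.018,):
  for X in range(-98,-62,3):
    row=[]
    for Y in range(-176,-144,2):
        (u,v),_=proj(P,[*wld(X,Y),zz]);row.append(int(cv2.remap(red.astype(np.float32),np.float32([[u]]),np.float32([[v]]),cv2.INTER_LINEAR)[0,0]))
    print(X,row)
E
```

```text
[[  5   5   4   3   3   3   3   3   3   3   4   3   3   4   4   4   4   4]
 [  5   6   5   3   3   4   3   3   4   3   3   4   3   4   4   5   5   4]
 [  5   8   6   3   3   3   3   3   3   4   4   4   4   3   4   4   3   5]
 [  6   8   7   4   4   4   3   3   4   3   4   4   3   3   3   5   4   4]
 [  4   6   7   5   5  10  13  11   4   2   3   3   4   2   5   4   4   6]
 [  4   4   4   5  11  33  52  43  17   2   2   3   3   4   3   4   6   8]
 [  4   5   3   5  12  44  82  75  35  11   4   4   5   4   6  10  16  25]
 [  3   5   4   4   8  39  92 110  85  51  22   8   9  13  18  27  36  45]
 [  4   4   4   4   8  39 103 148 147 123  75  33  27  33  39  46  51  54]
 [  4   3   2   4  11  49 118 168 183 172 125  66  46  48  52  53  55  56]
 [  3   5   6   7  17  55 122 168 185 178 133  78  56  54  55  54  55  57]
 [  7  11  17  23  30  56 111 154 165 150 105  68  56  54  54  56  56  55]
 [ 20  27  32  37  41  48  80 115 122 100  73  58  55  54  56  56  57  57]
 [ 35  41  44  44  45  44  55  74  79  67  60  57  54  54  55  55  55  55]
 [ 44  44  45  46  46  45  48  51  51  49  51  54 
[... 358 characters left out ...]
3, 50, 48, 45, 44, 44, 46, 46]
-92 [55, 54, 54, 54, 55, 56, 59, 64, 69, 69, 70, 63, 55, 48, 46, 45]
-89 [54, 54, 54, 55, 59, 66, 83, 96, 108, 111, 106, 91, 66, 50, 44, 45]
-86 [50, 49, 49, 51, 69, 97, 124, 148, 160, 159, 142, 113, 79, 52, 44, 42]
-83 [34, 34, 35, 45, 68, 114, 151, 177, 183, 173, 151, 117, 77, 47, 34, 33]
-80 [13, 14, 17, 24, 55, 97, 142, 165, 174, 166, 133, 93, 51, 27, 18, 16]
-77 [4, 5, 6, 10, 23, 58, 97, 130, 146, 129, 99, 56, 28, 10, 5, 5]
-74 [3, 3, 3, 3, 8, 27, 57, 88, 105, 96, 61, 29, 7, 5, 3, 2]
-71 [3, 3, 2, 2, 2, 16, 38, 69, 81, 68, 38, 15, 5, 3, 3, 3]
-68 [3, 3, 3, 2, 3, 10, 27, 42, 51, 40, 24, 10, 5, 3, 3, 4]
-65 [3, 3, 3, 2, 3, 5, 8, 11, 15, 15, 9, 6, 4, 3, 4, 4]
```

Call:
apply_moves:
  commands:
    - [100, -0.009, -0.083, 0, 0]
    - [100, -0.009, -0.075, 0, 0]
    - [100, 0, 0, 0, 0]
    - [100, 0, 0, 0, 0]
    - [100, 0, 0, 0, 0]

```text
clock: 13.32
position: [0.4925, -0.165, 0.0181]
ee_rot: [2.336, 2.101, 0.001]
force: [3.1, 3.1, -0.2]
width: 0.999
gripper_force: 2.0
```

```bash
python3 - <<'E'
from h import *
s=observe();R=cv2.Rodrigues(s["ee_rot"])[0];print(s["position"],s["force"],"yaw",np.arctan2(R[1,1],R[0,1]),"loc",loc(s["position"]-[.0014,-.003,0]),s["width"])
I=np.mean([grab("top")[0].astype(np.float32) for _ in range(4)],0);P=imaging.camera_params("top");np.save("t6.npy",I)
S=grab("scene")[0]
yel=np.minimum(I[...,2],I[...,1])-I[...,0];red=I[...,2]-I[...,1]
for X in range(-77,-47,3):
    r=[];k=[]
    for Y in range(-176,-140,2):
        (u,v),_=proj(P,[*wld(X,Y),.018]);g=lambda A:int(cv2.remap(A,np.float32([[u]]),np.float32([[v]]),cv2.INTER_LINEAR)[0,0]);r.append(g(red));k.append(g(yel))
    print(X,"red",r,"yel",k)
c=cv2.resize(I[225:305,325:415].astype(np.uint8),None,fx=6,fy=6,interpolation=cv2.INTER_CUBIC)
cv2.imwrite("pics/a6.png",c)
E
```

```text
[ 0.4924537  -0.16503406  0.01811581] [ 3.0641209   3.13709516 -0.19891223] yaw -0.1056052754397334 loc [  -0.34887182 -140.16528512] 0.9987752042119514
-77 red [5, 5, 5, 7, 10, 25, 45, 66, 80, 74, 58, 34, 18, 8, 5, 5, 5, 6] yel [31, 31, 32, 31, 30, 27, 21, 14, 10, 9, 12, 16, 19, 22, 23, 23, 23, 24]
-74 red [4, 4, 3, 3, 5, 11, 25, 44, 57, 55, 35, 17, 6, 3, 2, 3, 2, 3] yel [35, 35, 36, 36, 36, 33, 26, 20, 14, 12, 15, 19, 23, 23, 23, 22, 22, 23]
-71 red [3, 3, 2, 1, 3, 7, 18, 36, 48, 41, 23, 10, 4, 2, 2, 2, 3, 3] yel [37, 37, 35, 35, 37, 34, 28, 21, 15, 14, 17, 19, 22, 23, 22, 21, 21, 22]
-68 red [2, 2, 2, 2, 3, 7, 15, 26, 35, 29, 18, 7, 4, 2, 1, 2, 2, 2] yel [35, 34, 32, 33, 35, 35, 30, 24, 19, 18, 19, 21, 23, 23, 23, 22, 23, 23]
-65 red [3, 3, 2, 2, 3, 5, 8, 12, 15, 15, 9, 5, 3, 1, 2, 2, 2, 2] yel [33, 32, 31, 30, 33, 36, 35, 32, 28, 25, 23, 23, 23, 24, 23, 23, 22, 23]
-62 red [2, 2, 2, 2, 2, 3, 5, 8, 11, 8, 5, 3, 3, 2, 2, 3, 3, 3] yel [30, 30, 29, 28, 30, 34, 40, 41, 37, 31, 26, 23, 23, 23, 24, 24, 24, 24]
-59 red [2, 2, 2, 2, 2, 3, 6, 10, 11, 10, 6, 4, 3, 3, 2, 3, 3, 2] yel [28, 28, 28, 28, 29, 35, 43, 48, 41, 33, 23, 21, 21, 23, 23, 24, 24, 25]
-56 red [2, 2, 2, 2, 2, 3, 8, 11, 12, 9, 7, 5, 4, 3, 2, 2, 3, 3] yel [28, 28, 28, 28, 30, 37, 43, 45, 39, 25, 17, 14, 19, 22, 24, 24, 24, 25]
-53 red [2, 2, 2, 2, 2, 4, 7, 9, 9, 7, 5, 5, 4, 3, 3, 3, 3, 3] yel [30, 30, 30, 30, 34, 37, 40, 35, 25, 16, 12, 14, 18, 21, 23, 25, 25, 24]
-50 red [4, 3, 2, 3, 4, 6, 6, 6, 7, 5, 5, 6, 5, 4, 4, 3, 3, 4] yel [35, 35, 37, 37, 36, 35, 31, 25, 16, 14, 13, 15, 18, 22, 23, 24, 24, 24]
```

View pics/a6.png

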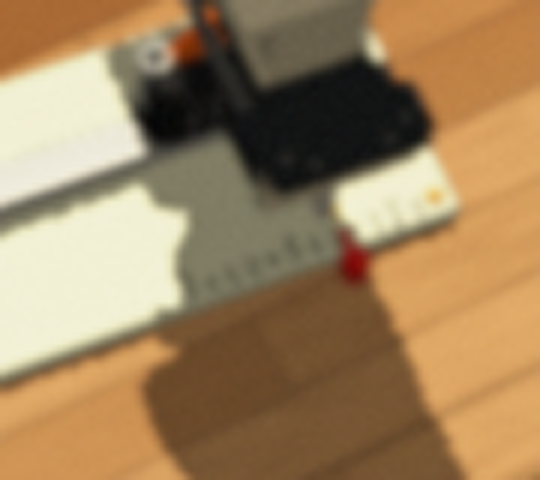

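The yellow pointer, at y of about -161, now lines up with the red line at about -160. I'll close the pinch in stages.

Call:
apply_moves:
  commands:
    - [0, 0, 0, 0, 0]
    - [0, 0, 0, 0, 0]
    - [0, 0, 0, 0, 0]
    - [0, 0, 0, 0, 0]
    - [0, 0, 0, 0, 0]
    - [0, 0, 0, 0, 0]
    - [0, 0, 0, 0, 0]
    - [0, 0, 0, 0, 0]
    - [0, 0, 0, 0, 0]
  newtons: 15

```text
clock: 14.7
position: [0.4931, -0.1652, 0.0181]
ee_rot: [2.335, 2.101, 0.002]
force: [6.0, 4.1, -5.6]
width: 0.246
gripper_force: 17.9
```

Call:
apply_moves:
  commands:
    - [0, 0, 0, 0, 0]
    - [0, 0, 0, 0, 0]
    - [0, 0, 0, 0, 0]
    - [0, 0, 0, 0, 0]

```text
clock: 15.2
position: [0.4931, -0.1652, 0.018]
ee_rot: [2.335, 2.101, 0.002]
force: [5.5, 3.8, -6.3]
width: 0.245
gripper_force: 17.9
```

```bash
python3 - <<'E'
from h import *
s=observe();print(s["position"],s["force"],"loc",loc(s["position"]-[.0014,-.003,0]),s["width"],s["gripper_force"])
I=np.mean([grab("top")[0].astype(np.float32) for _ in range(4)],0);P=imaging.camera_params("top")
yel=np.minimum(I[...,2],I[...,1])-I[...,0];red=I[...,2]-I[...,1]
for X in range(-74,-53,3):
    r=[];k=[]
    for Y in range(-176,-140,2):
        (u,v),_=proj(P,[*wld(X,Y),.018]);g=lambda A:int(cv2.remap(A,np.float32([[u]]),np.float32([[v]]),cv2.INTER_LINEAR)[0,0]);r.append(g(red));k.append(g(yel))
    print(X,"red",r,"yel",k)
a=grab("scene")[0]
cv2.imwrite("pics/a7.png",np.hstack([cv2.resize(a[190:290,280:400],(360,300)),cv2.resize(I[225:305,320:410].astype(np.uint8),(427,380))[:300] ]))
E
```

```text
[ 0.49314652 -0.16523715  0.01803963] [ 5.49342231  3.76244921 -6.34527804] loc [   0.36160398 -140.29357916] 0.2454028800086235 17.945871837437153
-74 red [4, 4, 3, 3, 5, 13, 30, 49, 60, 56, 35, 18, 6, 4, 2, 2, 2, 3] yel [35, 35, 36, 36, 32, 27, 20, 16, 13, 12, 15, 19, 22, 22, 23, 23, 22, 22]
-71 red [3, 3, 3, 3, 3, 9, 22, 42, 50, 42, 24, 10, 3, 2, 2, 2, 2, 2] yel [37, 37, 37, 36, 34, 27, 21, 16, 15, 15, 17, 21, 23, 23, 22, 21, 20, 21]
-68 red [2, 2, 2, 3, 4, 7, 18, 30, 37, 29, 18, 8, 5, 3, 3, 2, 2, 3] yel [35, 36, 37, 37, 33, 27, 21, 18, 16, 17, 19, 21, 22, 22, 22, 21, 22, 22]
-65 red [3, 2, 2, 3, 4, 6, 10, 15, 17, 15, 9, 5, 3, 3, 3, 3, 3, 3] yel [34, 33, 35, 37, 35, 31, 27, 25, 25, 24, 23, 23, 23, 23, 23, 23, 23, 23]
-62 red [3, 2, 2, 3, 4, 5, 7, 9, 11, 9, 6, 4, 3, 3, 2, 2, 2, 3] yel [29, 30, 30, 36, 37, 33, 33, 35, 35, 29, 24, 22, 22, 23, 24, 25, 24, 24]
-59 red [2, 2, 2, 3, 5, 6, 8, 14, 13, 10, 6, 4, 3, 3, 3, 3, 2, 2] yel [28, 28, 30, 34, 36, 36, 37, 41, 36, 28, 21, 21, 21, 22, 24, 24, 25, 24]
-56 red [2, 2, 2, 3, 5, 6, 11, 13, 13, 9, 6, 4, 3, 3, 3, 2, 3, 3] yel [28, 29, 30, 35, 37, 36, 36, 35, 29, 21, 16, 15, 19, 22, 24, 24, 24, 24]
```

View pics/a7.png

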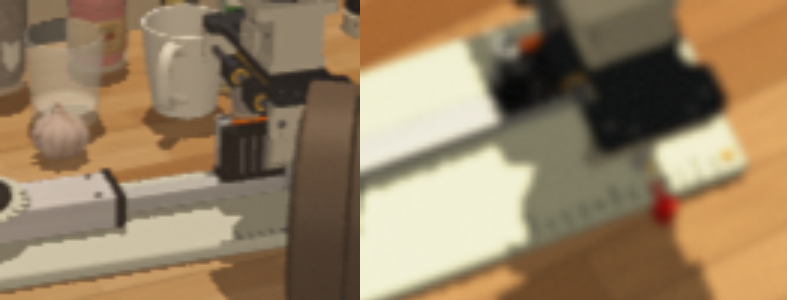

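The lever lies flat along the leg, the grip width is 22.6 mm and the pointer is at the clip line. I'll hand in.

```bash
python3 -c "
from cell import arm
print(arm.sign_off())"
```

```text
the job is handed in; nothing more can be done
None
```

I handed the job in at about 15 s with the dial at zero, the stop within about 2 mm of the red mark by camera and arm readings, and the lever pinched shut at about 18 N; the sign-off returned no verdict.

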